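Set a hand slicer's thickness lever and load its feed hopper

ROBOT

A 6-joint arm with a two-finger parallel gripper is mounted at the origin on the work surface. World frame = base frame: x ahead of the robot, y to its left, z up, the work surface at z = 0. Lengths are in m, angles in rad, forces in N, time in s.
With the tool pointing down it reaches from about 0.3 to 0.875 m from the base axis. Payload 6.4 kg.
Tool frame: the origin (TCP) lies at the centre of the arm's flange, where the gripper is bolted on; the fingertips stand 173 mm ahead of it and the grasp point (between the pads) lies ctrl.grip_point_offset ahead of it (ctrl.grip_point_offset is the distance from the TCP to the grasp point, in m); z points along the fingers, y is the direction in which the jaws open and shut (so a half turn about z gives the same grasp; the last joint's range is limited). The gripper opens to 85 mm and grips with 20 to 120 N. Pads are 22 mm wide; open, the fingers measure 114 mm over their backs; the gripper's body (76 mm by 85 mm) begins 54 mm behind the grasp point. The pads swing forward as they close: fully open they stand 13 mm farther back than shut.
Start: joints at [1.096, 0.181, 1.607, -0, 1.354, -0.206], TCP at [0.153, 0.554, 0.405] pointing down, gripper open.
Joint ranges: [-2.99, 2.99], [-0.89, 2.07], [0.3, 2.58], [-1.14, 4.28], [0, 2.63], [-3.12, 3.12]. Speed limits (rad/s): [2.57, 2.57, 3.01, 3.14, 3.14, 3.14].

INTERFACE

Orientations are given as a unit quaternion [w, x, y, z].
In Python, from bench import ctrl, cams, boxes_of, landmark_of gives the robot as it stands.
- The arm moves only by the shell command python3 -m handwheel 'ROWS'. ROWS is JSON, a list of rows, each an object with "offset": the shift along the tool's x, y, z in m, a list of three; "spin": the turn about the tool's z in degrees; "grip": the opening, from 0 (shut) to 1 (fully open). A call has 1 to 20 rows; each row is the pose to reach, as a shift and turn from the pose commanded when the call began, along the tool's axes at that moment; what a row does not reach only later rows make up. A row lasts 1/8 s, in which the tool goes at most 62.5 mm and 10.7 degrees, less where a joint would pass 70% of its speed; a pose out of reach is approached as far as the arm can. A call with a gripper value outside its range is refused whole. The fingers move at their own pace and stop on an object; the grip force is fixed at half the most. Time passes only in rows, so rows that repeat a pose let the fingers close. It gives the time, the measured TCP pose, the force and the opening at its end, in the units of the state.
- ctrl.get_obs(): the state, without advancing time (a new reading comes with each control period).
- cams.camera(name): name is "scene" or "top" or "wrist"; returns a dict with "color" (400x640x3 uint8, red, green, blue), "camera_matrix" (3x3 intrinsics, pixels), "distortion" ([k1, k2, p1, p2, k3] as OpenCV has them; the pictures are not rectified), "view" (4x4, takes a point from world to camera coordinates); the wrist camera has in their place "tool_from_camera" (4x4, takes a point from camera to tool coordinates, whose origin is the TCP and whose axes are the flange's). Camera axes: x right, y up, looking along -z (the intrinsics and any distortion apply to the point x, -y, -z); pixel columns grow to the right and rows downward; lengths in m; the calibration is good to about 2 mm. A picture is of the moment at which its call begins: read the wrist's pose just before it. There is no depth.
- ctrl.hand_in(): hands the job in, once; it reports no verdict.
Trained networks look in a picture, given as the dict that the camera call returned (one of the last four; its "shot" number tells which), for a name from the list of things; names that differ only in an ending like _2 or _b are one class to them, and where a whole thing is asked for, a point or a joint stands for the part that bears it (a point fixed in the world has none). Each returns a list of dicts, best first, with "confidence" (0 to 1); they miss things now and then, are a little off and sometimes report something else, mostly with a low value. They report only what shows in the picture. A call takes as long as a camera call.
- boxes_of(picture, thing): "uv" ([column, row] in pixels, amid what is visible of it).
- landmark_of(picture, thing): "uv" ([column, row] in pixels: a listed point, or the origin of a listed thing).
The state is a dict: "time_s": time; "q": joint angles; "dq": joint speeds; "joint_efforts": joint torques, N m; "eef_pos": TCP position; "eef_rot": TCP orientation; "wrist_force": force on the tool from outside, world axes, zero at the start; "torque": the same for the moment, N m; "opening": opening from 0.0 (shut) to 1.0 (fully open).
Only numpy, scipy, OpenCV 4.12 (cv2) and the standard library are available. Lean on these libraries where they do the work, as an engineer would, in place of code of your own. Each camera call takes 0.05 s, during which the arm holds its last target.

TASK

Get the hand slicer ready for carrots: pull up the lever's blue spring knob, swing the lever to the neighbouring hole marked by the red stud, and let the pin snap fully down into it. Then drop the two carrot pieces, one at a time, through the neck of the clear hopper. Leave the bottle, shakers and jar standing where they are.

Things in the scene. Friction and masses are not known exactly. Their poses are not given: they have to be found in the camera images.
- lever (a joint): angle of the thickness lever about its upright pivot, rad. 0 = pin in the middle hole, where it starts (within 0.01); positive is counterclockwise from above. Five holes lie at -0.698, -0.349, 0, 0.349 and 0.698 rad (20 degrees apart, 38 mm along the arc). The lever stays where it is left (about 1 N at the knob moves it) but is locked while the pin is in a hole.
- plunger (a joint): height of the spring plunger, m: 0 = pin fully down in a hole, 0.018 = pulled up to its stop. The pin clears the plate above 0.009; let go between holes it rests on the plate at about 0.009, and drops when dragged over a hole. The spring pushes it down with 3 N (down) to 5 N (fully up). The pin is 10 mm thick with a round end, the holes about 15 mm wide.
- knob (a point): centre of the plunger's round blue knob: 28 mm diameter, 24 mm high, upright axis; it stands 107 mm above the counter when down and moves with the plunger and lever, 110 mm from the pivot. To be gripped from above at any yaw; it turns with the lever, and being round can slip round in the grip. Below it is a steel sleeve 18 to 24 mm thick whose top is 20 mm below this point when down; the lever's bar is 38 mm below this point.
- pivot (a point): on the lever's upright pivot axis, at the height of the top of the aluminium index plate (60 mm above the counter); its axes are the slicer's: at lever angle 0 the knob lies along its -x, which points roughly towards the robot. The plate is a horizontal sector 85 to 155 mm from this axis.
- red_marker_top (a point): centre of the top of the red stud, 16 mm diameter, 10 mm high, on the index plate, 140 mm from the pivot axis. It marks the hole that lies between it and the pivot, on the straight line to the pivot, 110 mm from the pivot axis (30 mm from the stud). It is always next to the middle hole, on one side or the other.
- yellow_marker_top (a point): the same for the yellow stud of the same size, which marks the hole on the other side of the middle (not the one wanted).
- hopper_mouth (a point): centre of the round mouth of the clear feed hopper fixed on the slicer, at rim level, 185 mm above the counter. The neck is 52 mm inside, 60 mm outside, and 22 mm deep; below it the hopper widens to 92 mm inside; its floor is 120 mm below the rim. The hopper stands 195 mm to the side of the lever's pivot.
- carrot1_mid (a point): centre (half-way up) of an orange carrot piece: an upright cylinder 26 mm diameter, 40 mm high, about 25 g, standing on the 16 mm thick wooden chopping board (centre 36 mm above the counter).
- carrot2_mid (a point): the other carrot piece, just the same. The two stand at least 45 mm apart, centre to centre.
- oil_bottle: bystander: cream oil bottle, 60 mm diameter, 220 mm tall; origin at the centre of its underside.
- salt: bystander: cream salt shaker, 44 mm diameter, 85 mm tall; origin at the centre of its underside.
- pepper: bystander: pale green pepper shaker, 44 mm diameter, 85 mm tall; origin at the centre of its underside.
- jar: bystander: cream jar with steel lid, 90 mm diameter, 130 mm tall; origin at the centre of its underside.

How it is judged:
By the outcome, as a careful person would: the job done as asked, in the order asked, and still so for the second after the job is handed in, with the robot touching nothing.
It also fails if it takes over 64 s, if anything falls off the work surface, if the arm or the gripper's body presses on something with over 40 N, if the wrist force passes 120 N, or if a joint passes its speed limit or range.

## Working session

There is one attempt and no reset: what is moved stays moved. The work goes in short steps, Python scripts to look and compute and a shell command to move; the robot and the scene stay as the last step left them, time stands still between calls to the robot, and variables do not carry over. Pictures are saved under pics/ and viewed, and the job is handed in when it is done.

```bash
ls; mkdir -p pics; python3 - <<'E'
from bench import ctrl,cams,boxes_of,landmark_of
import cv2
print(ctrl.get_obs(), ctrl.grip_point_offset)
for n in ("scene","top","wrist"):
    p=cams.camera(n); cv2.imwrite(f"pics/a_{n}.png",p["color"][:,:,::-1])
    print(n,p["camera_matrix"].tolist(),p["distortion"],p.get("view",p.get("tool_from_camera")))
    for t in ["knob","pivot","red_marker_top","yellow_marker_top","hopper_mouth","carrot1_mid","oil_bottle","salt","pepper","jar"]:
        print(t,[( [round(float(x)) for x in d["uv"]],round(d["confidence"],2)) for d in landmark_of(p,t)[:3]])
E
```

```text
pics
{'time_s': 0.0, 'q': array([ 1.09573164e+00,  1.81555348e-01,  1.60803198e+00, -1.46099096e-05,
        1.35378893e+00, -2.06327621e-01]), 'dq': array([-0.00056743, -0.00111177,  0.00066277, -0.00059259,  0.00118372,
       -0.00044887]), 'joint_efforts': array([-2.75745013e-03, -4.44861460e+01, -3.51339483e+01, -4.80669351e-04,
        8.90398223e-03, -2.72729875e-05]), 'eef_pos': array([0.15254953, 0.55412511, 0.40376425]), 'eef_rot': array([-2.91266632e-04,  1.33962946e-01,  9.90985940e-01, -8.42924268e-04]), 'wrist_force': array([ 0.2493159 , -0.56418948, -0.24266808]), 'torque': array([ 0.02438957, -0.04059719, -0.00972008]), 'opening': 0.999100780163952} 0.1547
scene [[365.35862493628645, 0.0, 322.4327154721784], [0.0, 365.35862493628645, 194.46108561455057], [0.0, 0.0, 1.0]] [-0.05892413  0.          0.          0.          0.        ] [[ 5.53676319e-01  8.32731664e-01 -7.13916436e-04 -2.99683641e-01]
 [-5.94783876e-01  3.96066558e-01  6.99545154e-01  2.56321502e-01]
 [ 5.82816158e-01 -3.86896960e-01  7.14588041e-01 -1.56471931e+00]
 [ 0.00000000e+00  0.00000000e+00  0.00
[... 1000 characters left out ...]
_bottle [([397, 165], 0.8)]
salt [([444, 190], 0.52)]
pepper [([477, 202], 0.69), ([176, 204], 0.53)]
jar [([173, 202], 0.57)]
wrist [[321.77080876418904, 0.0, 324.23897460862923], [0.0, 321.77080876418904, 200.9587281167533], [0.0, 0.0, 1.0]] [-0.02200984  0.          0.          0.          0.        ] [[ 2.27718399e-04  9.65757408e-01  2.59446674e-01  6.65632849e-02]
 [ 9.99999412e-01 -4.94920995e-04  9.64573366e-04  1.37762519e-03]
 [ 1.05994948e-03  2.59446302e-01 -9.65756953e-01  3.01349072e-02]
 [ 0.00000000e+00  0.00000000e+00  0.00000000e+00  1.00000000e+00]]
knob []
pivot []
red_marker_top []
yellow_marker_top []
hopper_mouth []
carrot1_mid []
oil_bottle []
salt []
pepper []
jar []
```

View pics/a_scene.png

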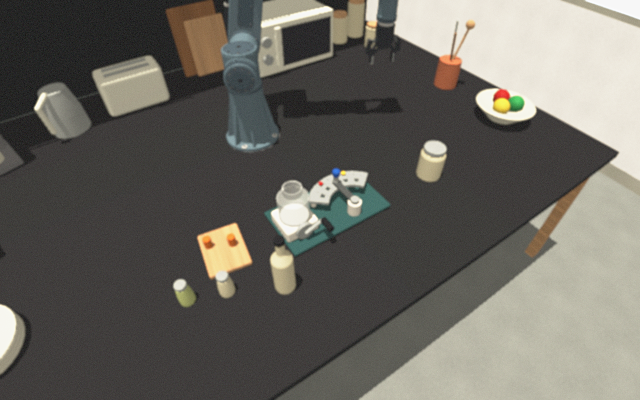

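View pics/a_top.png

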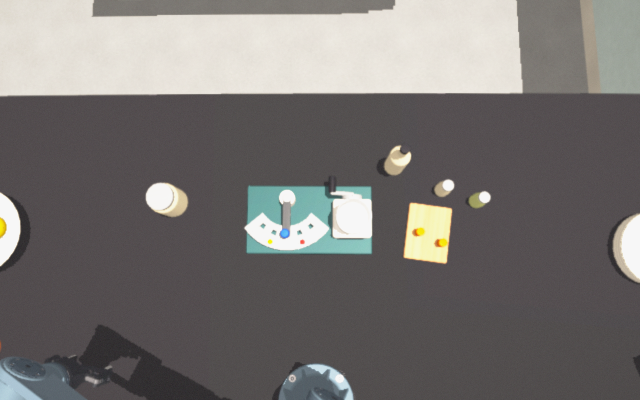

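View pics/a_wrist.png

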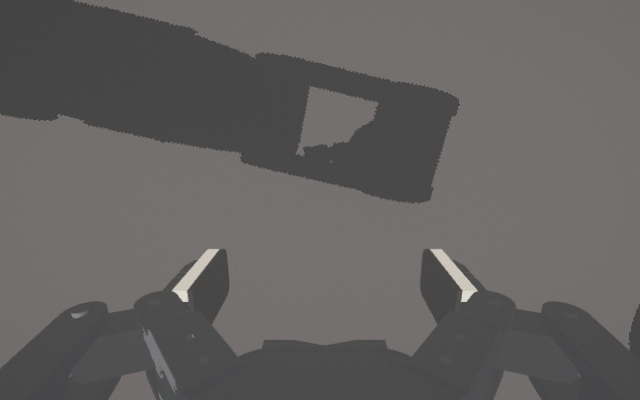

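The top view shows the knob at about (285,233), the red stud at (302,242) on the robot's right (-y), the yellow stud at (270,241), the hopper at (354,216), and the carrots at (421,231) and (443,243). Next I turn these into positions.

```bash
cat > h.py <<'E'
from bench import ctrl,cams,boxes_of,landmark_of
import cv2, numpy as np
from scipy.spatial.transform import Rotation as R
def rot(o): 
    q=o["eef_rot"]; return R.from_quat([q[1],q[2],q[3],q[0]]).as_matrix()
def w2c(p,o=None):
    if "view" in p: return np.array(p["view"])
    T=np.eye(4);T[:3,:3]=rot(o);T[:3,3]=o["eef_pos"]
    return np.linalg.inv(T@np.array(p["tool_from_camera"]))
def at_z(p,uv,z,o=None):
    V=w2c(p,o); u=cv2.undistortPoints(np.array([[uv]],float),p["camera_matrix"],p["distortion"])[0,0]
    d=V[:3,:3].T@np.array([u[0],-u[1],-1]); c=-V[:3,:3].T@V[:3,3]
    return c+d*(z-c[2])/d[2]
def proj(p,X,o=None):
    V=w2c(p,o); x=V[:3,:3]@np.asarray(X)+V[:3,3]; x=x*[1,-1,-1]
    return cv2.projectPoints(x[None],np.zeros(3),np.zeros(3),p["camera_matrix"],p["distortion"])[0][0,0]
Z=dict(knob=.107,pivot=.06,red_marker_top=.07,yellow_marker_top=.07,hopper_mouth=.185,carrot1_mid=.036,oil_bottle=0,salt=0,pepper=0,jar=0)
E
python3 - <<'E'
from h import *
for n in ("top","scene"):
    p=cams.camera(n)
    im=p["color"][:,:,::-1]
    if n=="top": cv2.imwrite("pics/b_top.png",cv2.resize(im[150:280,230:500],None,fx=2.9,fy=2.9,interpolation=cv2.INTER_CUBIC))
    for t,z in Z.items():
        for f in (landmark_of,boxes_of):
            print(n,t,f.__name__,[(np.round(d["uv"]),round(d["confidence"],2),np.round(at_z(p,d["uv"],z)[:2],3)) for d in f(p,t)[:3]])
E
```

```text
top knob call [(array([286., 236.]), 0.64, array([0.485, 0.082]))]
top knob call [(array([286., 232.]), 0.41, array([0.495, 0.084]))]
top pivot call [(array([288., 197.]), 0.77, array([0.604, 0.08 ]))]
top pivot call [(array([311., 219.]), 0.71, array([0.538, 0.012]))]
top red_marker_top call [(array([301., 240.]), 0.35, array([0.473, 0.041]))]
top red_marker_top call []
top yellow_marker_top call [(array([267., 238.]), 0.42, array([0.481, 0.141]))]
top yellow_marker_top call []
top hopper_mouth call [(array([352., 214.]), 0.59, array([ 0.537, -0.104]))]
top hopper_mouth call [(array([309., 220.]), 0.95, array([0.521, 0.014])), (array([284., 234.]), 0.72, array([0.484, 0.081]))]
top carrot1_mid call [(array([420., 231.]), 0.45, array([ 0.503, -0.317]))]
top carrot1_mid call [(array([421., 234.]), 0.46, array([ 0.493, -0.319]))]
top oil_bottle call [(array([395., 168.]), 0.74, array([ 0.707, -0.252]))]
top oil_bottle call [(array([400., 159.]), 0.81, array([ 0.733, -0.267]))]
top salt call [(array([445., 189.]), 0.72, array([ 0.638, -0.408]))]
top salt call [(array([446., 188.]), 0.67
[... 1315 characters left out ...]
 0.501, -0.312]))]
scene oil_bottle call [(array([286., 286.]), 0.62, array([ 0.716, -0.245])), (array([342., 172.]), 0.38, array([0.408, 0.178]))]
scene oil_bottle call [(array([281., 270.]), 0.87, array([ 0.661, -0.229]))]
scene salt call [(array([224., 290.]), 0.77, array([ 0.628, -0.397]))]
scene salt call [(array([335., 171.]), 0.75, array([0.385, 0.16 ])), (array([222., 282.]), 0.55, array([ 0.602, -0.393]))]
scene pepper call [(array([186., 300.]), 0.57, array([ 0.6  , -0.502]))]
scene pepper call [(array([184., 292.]), 0.79, array([ 0.569, -0.5  ]))]
scene jar call [(array([429., 172.]), 0.96, array([0.592, 0.461]))]
scene jar call [(array([432., 161.]), 0.98, array([0.552, 0.516]))]
```

View pics/b_top.png

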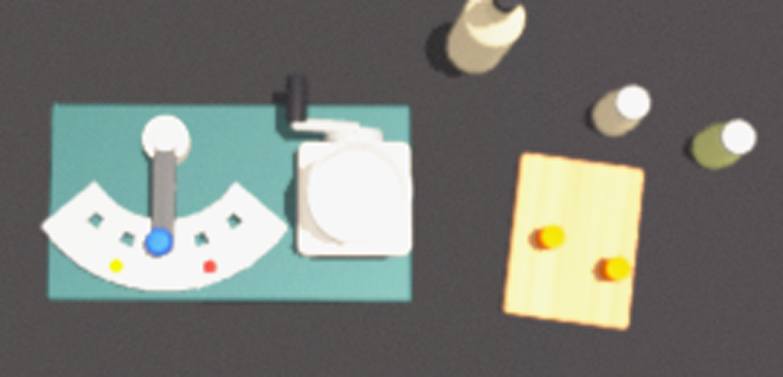

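```bash
cat >> h.py <<'E'
def delta(target_tcp,xdir=None):
    """offset in tool axes and spin (deg) to TCP position target with tool x heading xdir (rad, world)"""
    o=ctrl.get_obs(); Rm=rot(o); off=Rm.T@(np.asarray(target_tcp)-o["eef_pos"])
    s=None
    if xdir is not None:
        d=Rm.T@[np.cos(xdir),np.sin(xdir),0]; s=np.degrees(np.arctan2(d[1],d[0]))
    return np.round(off,4),s
def blobs(im,cond,amin=6):
    n,l,st,c=cv2.connectedComponentsWithStats(cond.astype(np.uint8)); return [(c[i],st[i,4]) for i in range(1,n) if st[i,4]>=amin]
def masks(im):
    r,g,b=[im[:,:,i].astype(int) for i in range(3)]
    return dict(blue=(b>r+60)&(b>g+40),red=(r>g+70)&(r>b+70)&(g<100),yellow=(r>b+80)&(g>b+80),orange=(r>b+80)&(r>g+25)&(g>b+20))
E
python3 - <<'E'
from h import *
p=cams.camera("top")
for k,m in masks(p["color"]).items():
    z=dict(blue=.115,red=.07,yellow=.07,orange=.045)[k]
    print(k,[(c.round(1),a,at_z(p,c,z).round(4)[:2]) for c,a in blobs(p["color"],m)])
print(delta([0.47,0.07,0.42],np.pi))
o=ctrl.get_obs();print(rot(o).round(3))
E
```

```text
blue [(array([284.5, 232.9]), np.int32(76), array([0.492 , 0.0857]))]
red [(array([437.3, 243.2]), np.int32(6), array([ 0.4644, -0.3594]))]
yellow [(array([  2.1, 227. ]), np.int32(91), array([0.513 , 0.9423])), (array([420.1, 231.3]), np.int32(82), array([ 0.4994, -0.3097])), (array([269.7, 241.1]), np.int32(18), array([0.4711, 0.1329])), (array([442.5, 242.4]), np.int32(85), array([ 0.4665, -0.3746]))]
orange [(array([415.2, 238. ]), np.int32(118), array([ 0.4813, -0.2998])), (array([432.5, 205.6]), np.int32(14), array([ 0.5791, -0.3548])), (array([447.8, 209.3]), np.int32(17), array([ 0.5677, -0.4006])), (array([  2.8, 227.7]), np.int32(60), array([0.513 , 0.9579])), (array([450. , 221.5]), np.int32(8), array([ 0.5307, -0.4059])), (array([415.2, 232.3]), np.int32(45), array([ 0.4984, -0.3003])), (array([437.6, 242.8]), np.int32(52), array([ 0.4667, -0.3662])), (array([447.7, 242.2]), np.int32(12), array([ 0.4686, -0.3965]))]
(array([-0.4345, -0.3827, -0.0153]), np.float64(-15.399393793730328))
[[-0.964  0.266  0.   ]
 [ 0.266  0.964  0.   ]
 [-0.     0.    -1.   ]]
```

```bash
python3 -m handwheel '[{"offset":[-0.06,-0.05,-0.01],"spin":-3,"grip":1},{"offset":[-0.11,-0.09,-0.015],"spin":-6,"grip":1},{"offset":[-0.434,-0.383,-0.015],"spin":-15.4,"grip":1},{"offset":[-0.434,-0.383,-0.015],"spin":-15.4,"grip":1},{"offset":[-0.434,-0.383,-0.015],"spin":-15.4,"grip":1},{"offset":[-0.434,-0.383,-0.015],"spin":-15.4,"grip":1},{"offset":[-0.434,-0.383,-0.015],"spin":-15.4,"grip":1},{"offset":[-0.434,-0.383,-0.015],"spin":-15.4,"grip":1},{"offset":[-0.434,-0.383,-0.015],"spin":-15.4,"grip":1},{"offset":[-0.434,-0.383,-0.015],"spin":-15.4,"grip":1},{"offset":[-0.434,-0.383,-0.015],"spin":-15.4,"grip":1},{"offset":[-0.434,-0.383,-0.015],"spin":-15.4,"grip":1}]'
python3 - <<'E'
from h import *
o=ctrl.get_obs();p=cams.camera("wrist");print(o["time_s"],o["eef_pos"],abs(o["dq"]).max())
cv2.imwrite("pics/c.png",p["color"][:,:,::-1])
for k,m in masks(p["color"]).items():
    z=dict(blue=.107,red=.07,yellow=.07,orange=.045)[k]
    print(k,[(c.round(1),a,at_z(p,c,z,o).round(4)[:2]) for c,a in blobs(p["color"],m,25)])
for t in ["knob","pivot","red_marker_top","yellow_marker_top","hopper_mouth"]:
    print(t,[(np.round(d["uv"]),round(d["confidence"],2),np.round(at_z(p,d["uv"],Z[t],o)[:2],4)) for d in landmark_of(p,t)[:3]])
E
```

```text
time_s: 5.3
eef_pos: [0.4688, 0.0709, 0.4195]
eef_rot: [-0.0, -0.0, 1.0, 0.0]
wrist_force: [-0.8, 0.2, -0.4]
opening: 1.0
5.3 [0.46882078 0.07087238 0.41951502] 0.017114025195417326
blue [(array([339.8, 217.1]), np.int32(370), array([0.4936, 0.0867]))]
red [(array([293.1, 182. ]), np.int32(153), array([0.4683, 0.0409])), (array([  4.8, 192.4]), np.int32(31), array([ 0.4793, -0.2613]))]
yellow [(array([387.2, 182.9]), np.int32(131), array([0.469 , 0.1362]))]
orange [(array([ 21.8, 211.1]), np.int32(2773), array([ 0.5072, -0.2728])), (array([386.8, 182.6]), np.int32(159), array([0.474 , 0.1407]))]
knob [(array([346., 214.]), 0.79, array([0.491 , 0.0927]))]
pivot [(array([336., 296.]), 0.92, array([0.604 , 0.0855]))]
red_marker_top [(array([294., 181.]), 0.44, array([0.4677, 0.0416]))]
yellow_marker_top [(array([383., 183.]), 0.46, array([0.4694, 0.1315]))]
hopper_mouth [(array([ 78., 311.]), 0.94, array([ 0.5412, -0.1087])), (array([295., 182.]), 0.23, array([0.445 , 0.0536]))]
```

View pics/c.png

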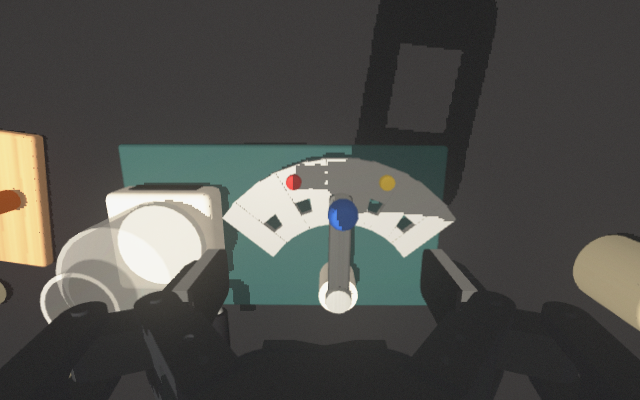

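The wrist view shows the knob at (343,214), red at (293,182), yellow at (387,183) and the pivot at (338,298). The stud spacing is 94.5 mm against 95.8 expected, and the implied pivot of about (0.600, 0.088) agrees. I take the knob at (0.490, 0.089), with red on the positive side.

```bash
python3 -m handwheel '[{"offset":[-0.021,0.018,0.04],"spin":0,"grip":1},{"offset":[-0.021,0.018,0.09],"spin":0,"grip":0.8},{"offset":[-0.021,0.018,0.13],"spin":0,"grip":0.7},{"offset":[-0.021,0.018,0.155],"spin":0,"grip":0.7},{"offset":[-0.021,0.018,0.155],"spin":0,"grip":0.7},{"offset":[-0.021,0.018,0.155],"spin":0,"grip":0.7}]'
python3 - <<'E'
from h import *
o=ctrl.get_obs();p=cams.camera("wrist");print(o["time_s"],o["eef_pos"],o["wrist_force"],o["opening"])
cv2.imwrite("pics/d.png",p["color"][:,:,::-1])
E
```

```text
time_s: 6.35
eef_pos: [0.4909, 0.088, 0.2658]
eef_rot: [0.001, -0.0, 1.0, -0.0]
wrist_force: [1.1, 0.6, 0.4]
opening: 0.698
6.35 [0.49091291 0.08804456 0.26582874] [1.06799476 0.60154331 0.39852972] 0.6980465819806205
```

View pics/d.png

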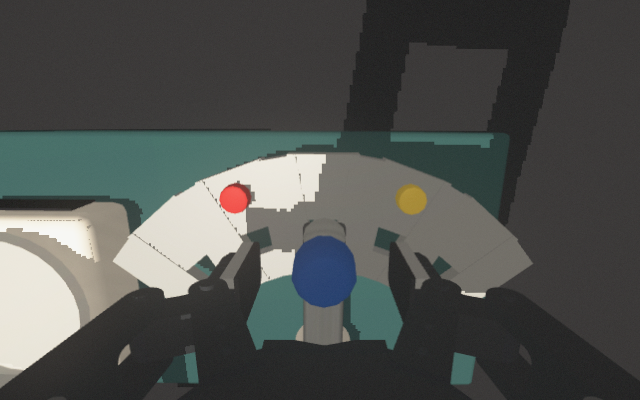

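The knob sits at (324,271), centred between the fingers. I now close on it with a small descent.

```bash
python3 - <<'E'
from h import *
o=ctrl.get_obs();p=cams.camera("wrist")
for uv,z in (((324,271),.112),((235,199),.07),((411,199),.07)): print(at_z(p,uv,z,o))
print(proj(p,[.490,.088,.107],o), o["eef_pos"])
E
python3 -m handwheel '[{"offset":[0,0,0.003],"spin":0,"grip":0.3},{"offset":[0,0,0.003],"spin":0,"grip":0},{"offset":[0,0,0.003],"spin":0,"grip":0},{"offset":[0,0,0.003],"spin":0,"grip":0},{"offset":[0,0,0.003],"spin":0,"grip":0},{"offset":[0,0,0.003],"spin":0,"grip":0}]'
```

```text
[0.48948786 0.08935428 0.112     ]
[0.46902053 0.04168935 0.07      ]
[0.46894265 0.1357306  0.07      ]
[320.94433625 266.69783389] [0.49113864 0.08797349 0.26624374]
time_s: 7.2
eef_pos: [0.4906, 0.0878, 0.2623]
eef_rot: [0.0, -0.0, 1.0, -0.0]
wrist_force: [-2.8, -0.3, 5.8]
opening: 0.302
```

```bash
python3 -m handwheel '[{"offset":[0,0,-0.005],"spin":0,"grip":0},{"offset":[0,0,-0.01],"spin":0,"grip":0},{"offset":[0,0,-0.015],"spin":0,"grip":0},{"offset":[0,0,-0.015],"spin":0,"grip":0},{"offset":[0,0,-0.015],"spin":0,"grip":0}]'
python3 - <<'E'
from h import *
o=ctrl.get_obs();p=cams.camera("wrist");print(o["time_s"],o["eef_pos"],o["wrist_force"],o["opening"])
cv2.imwrite("pics/e.png",p["color"][:,:,::-1])
p=cams.camera("scene")
cv2.imwrite("pics/e2.png",cv2.resize(p["color"][120:260,250:420,::-1],None,fx=4,fy=4))
E
```

```text
time_s: 7.82
eef_pos: [0.4904, 0.0878, 0.2766]
eef_rot: [0.0, 0.0, 1.0, -0.0]
wrist_force: [3.3, -0.5, -5.3]
opening: 0.3
7.825 [0.4904078  0.08783058 0.27658214] [ 3.31108228 -0.52987385 -5.32849925] 0.3003933374430314
```

View pics/e.png

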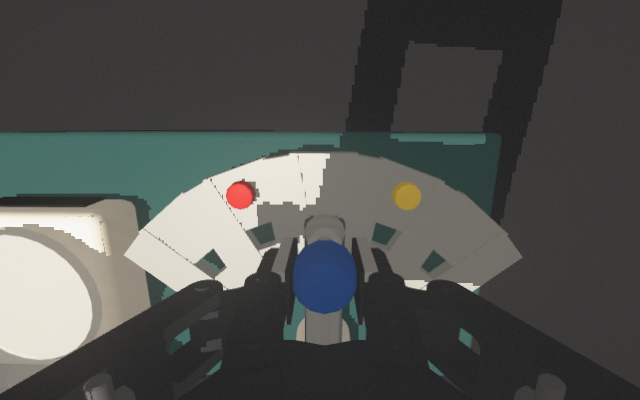

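View pics/e2.png

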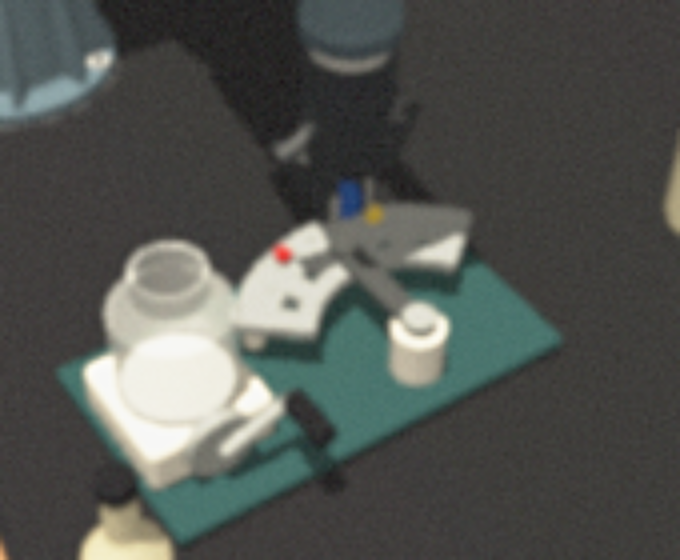

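The knob came up with the grip (still at 324,275) and the force reads -5 N, so the pin is raised about 14 mm. Next is the swing.

```bash
python3 -m handwheel '[{"offset":[-0.0004,-0.0096,0],"spin":-5,"grip":0},{"offset":[-0.0017,-0.0191,0],"spin":-10,"grip":0},{"offset":[-0.0037,-0.0285,0],"spin":-15,"grip":0},{"offset":[-0.0066,-0.0376,0],"spin":-20,"grip":0},{"offset":[-0.0066,-0.0376,0],"spin":-20,"grip":0},{"offset":[-0.0066,-0.0376,0],"spin":-20,"grip":0}]'
python3 - <<'E'
from h import *
o=ctrl.get_obs();p=cams.camera("wrist");print(o["time_s"],o["eef_pos"],o["wrist_force"],o["opening"])
cv2.imwrite("pics/f.png",p["color"][:,:,::-1])
M=masks(p["color"])
for k in ("red","yellow"): print(k,[(c,at_z(p,c,.07,o)) for c,a in blobs(0,M[k],100)])
E
```

```text
time_s: 8.68
eef_pos: [0.4967, 0.0504, 0.2764]
eef_rot: [-0.0, -0.173, 0.985, 0.0]
wrist_force: [1.7, -1.7, -6.1]
opening: 0.3
8.675 [0.49672525 0.05039705 0.27642941] [ 1.65051364 -1.67266831 -6.10771726] 0.30019886416490343
red [(array([322.07241379, 180.85862069]), array([0.46827413, 0.04056566, 0.07      ]))]
yellow [(array([474.62079511, 236.13761468]), array([0.4687866 , 0.13594941, 0.07      ]))]
```

View pics/f.png

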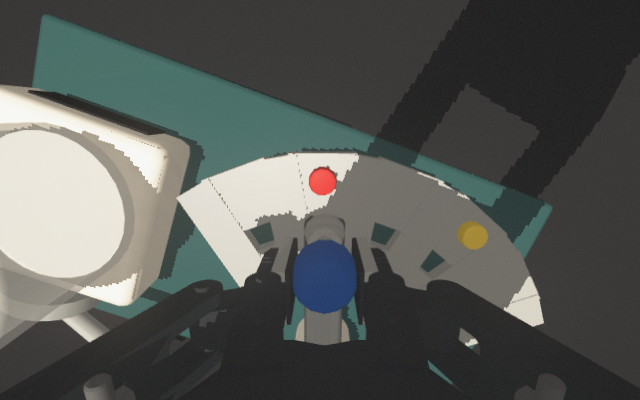

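The lever now lines up with the red stud (322,181 against the bar at 324). The neighbouring holes at 262 and 383 sit symmetrically about it. I lower and release.

```bash
python3 -m handwheel '[{"offset":[0,0,0.005],"spin":0,"grip":0},{"offset":[0,0,0.01],"spin":0,"grip":0},{"offset":[0,0,0.015],"spin":0,"grip":0},{"offset":[0,0,0.015],"spin":0,"grip":0},{"offset":[0,0,0.015],"spin":0,"grip":0}]'
python3 -m handwheel '[{"offset":[0,0,0],"spin":0,"grip":0.45},{"offset":[0,0,0],"spin":0,"grip":0.7},{"offset":[0,0,0],"spin":0,"grip":0.7},{"offset":[0,0,0],"spin":0,"grip":0.7}]'
python3 - <<'E'
from h import *
o=ctrl.get_obs();p=cams.camera("wrist");print(o["time_s"],o["eef_pos"],o["wrist_force"],o["opening"])
cv2.imwrite("pics/g.png",p["color"][:,:,::-1])
E
```

```text
time_s: 9.35
eef_pos: [0.497, 0.0502, 0.2623]
eef_rot: [-0.0, -0.174, 0.985, -0.0]
wrist_force: [-4.8, -1.6, 5.2]
opening: 0.302
time_s: 9.85
eef_pos: [0.4971, 0.0503, 0.2617]
eef_rot: [0.0, -0.174, 0.985, 0.0]
wrist_force: [0.3, 0.1, 0.2]
opening: 0.698
9.85 [0.4970578  0.05032096 0.2616948 ] [0.26320459 0.14022985 0.17461297] 0.6982379229760461
```

View pics/g.png

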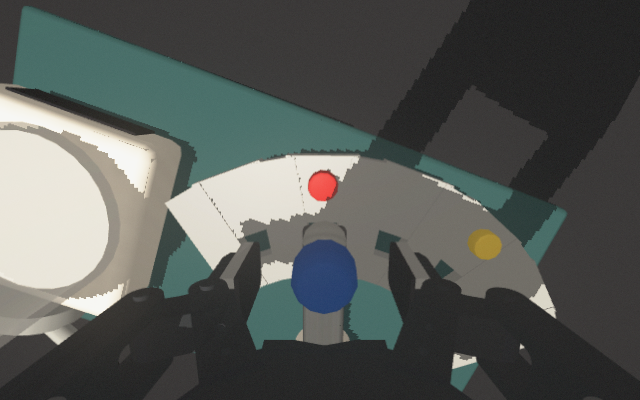

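```bash
python3 -m handwheel '[{"offset":[0,0,-0.03],"spin":0,"grip":1},{"offset":[0,0,-0.09],"spin":0,"grip":1},{"offset":[0,0,-0.15],"spin":0,"grip":1},{"offset":[0,0,-0.15],"spin":0,"grip":1}]'
python3 - <<'E'
from h import *
o=ctrl.get_obs();p=cams.camera("wrist");print(o["time_s"],o["eef_pos"],o["wrist_force"],o["opening"])
cv2.imwrite("pics/i.png",p["color"][:,:,::-1])
for t in ["knob","hopper_mouth","pivot"]:
    print(t,[(np.round(d["uv"]),round(d["confidence"],2),np.round(at_z(p,d["uv"],Z[t],o)[:2],4)) for d in landmark_of(p,t)[:3]])
p=cams.camera("scene")
cv2.imwrite("pics/i2.png",cv2.resize(p["color"][120:260,250:420,::-1],None,fx=4,fy=4))
print(delta([0.47,-0.335,0.43],np.pi))
E
```

```text
time_s: 10.4
eef_pos: [0.4985, 0.0502, 0.4175]
eef_rot: [0.005, -0.174, 0.985, -0.002]
wrist_force: [0.4, 0.2, -0.3]
opening: 0.998
10.4 [0.4984602  0.05017795 0.41750003] [ 0.40766342  0.22379347 -0.3441882 ] 0.998493278462166
knob [(array([326., 186.]), 0.83, array([0.4971, 0.0514]))]
hopper_mouth [(array([ 72., 194.]), 0.87, array([ 0.5424, -0.1103]))]
pivot [(array([323., 271.]), 0.93, array([0.5996, 0.0849]))]
(array([ 0.1567, -0.353 , -0.0203]), np.float64(19.996575520757887))
```

View pics/i.png

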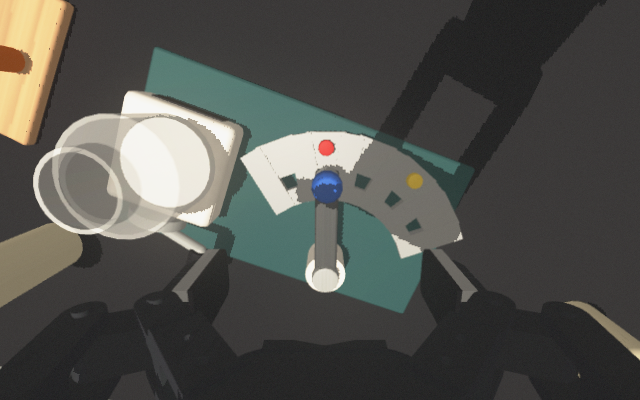

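View pics/i2.png

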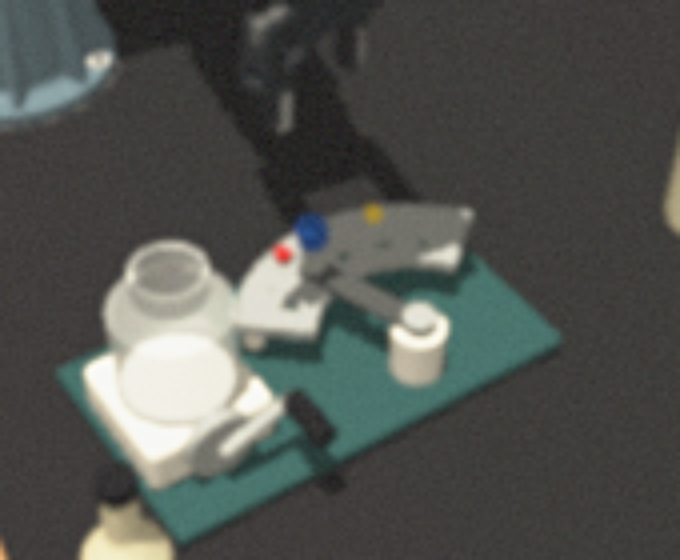

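The knob is at (327,187), in line with the red stud and pivot. Next I move over the carrots, and check the knob height numerically.

```bash
python3 -m handwheel '[{"offset":[0.02,-0.045,-0.01],"spin":3,"grip":1},{"offset":[0.157,-0.353,-0.02],"spin":20,"grip":1},{"offset":[0.157,-0.353,-0.02],"spin":20,"grip":1},{"offset":[0.157,-0.353,-0.02],"spin":20,"grip":1},{"offset":[0.157,-0.353,-0.02],"spin":20,"grip":1},{"offset":[0.157,-0.353,-0.02],"spin":20,"grip":1},{"offset":[0.157,-0.353,-0.02],"spin":20,"grip":1},{"offset":[0.157,-0.353,-0.02],"spin":20,"grip":1},{"offset":[0.157,-0.353,-0.02],"spin":20,"grip":1}]'
python3 - <<'E'
from h import *
o=ctrl.get_obs();p=cams.camera("wrist");print(o["time_s"],o["eef_pos"],abs(o["dq"]).max())
cv2.imwrite("pics/j.png",p["color"][:,:,::-1])
M=masks(p["color"])
for t in ["carrot1_mid","hopper_mouth","salt","pepper"]:
    print(t,[(np.round(d["uv"]),round(d["confidence"],2),np.round(at_z(p,d["uv"],Z[t],o)[:2],4)) for d in landmark_of(p,t)[:3]])
p=cams.camera("scene"); M=masks(p["color"])
print("knob scene",[c for c,a in blobs(0,M["blue"]&(np.arange(640)[None]<380))])
for z in (.107,.116): print(z,proj(p,[.497,.051,z]))
p=cams.camera("top"); M=masks(p["color"])
print("knob top",[c for c,a in blobs(0,M["blue"])])
for z in (.107,.116): print(z,proj(p,[.497,.051,z]))
E
```

```text
time_s: 11.78
eef_pos: [0.4704, -0.3339, 0.4307]
eef_rot: [-0.001, -0.0, 1.0, 0.001]
wrist_force: [0.2, -0.0, 0.3]
opening: 0.997
11.775 [ 0.47035823 -0.33386638  0.43073191] 0.01459203605198363
carrot1_mid [(array([340., 202.]), 0.62, array([ 0.5029, -0.3129]))]
hopper_mouth [(array([616., 300.]), 0.7, array([ 0.5409, -0.106 ]))]
salt [(array([285., 283.]), 0.9, array([ 0.6283, -0.3864]))]
pepper []
knob scene [array([327.26, 176.74])]
0.107 [327.79584676 177.74040188]
0.116 [327.82220278 175.75444575]
knob top [array([297.32876712, 230.56164384])]
0.107 [296.83802077 231.31727169]
0.116 [296.64638897 231.07103079]
```

View pics/j.png

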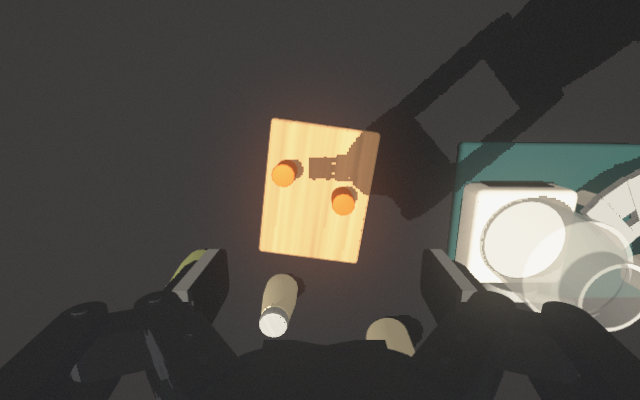

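```bash
python3 - <<'E'
from h import *
im=cv2.imread("pics/a_scene.png")[:,:,::-1]; p=cams.camera("scene")
f=lambda im:[(c,a) for c,a in blobs(0,masks(im)["blue"]&(np.arange(640)[None]<380))]
print("before",f(im),proj(p,[.4897,.0887,.107])); print("now",f(p["color"]),proj(p,[.497,.0510,.107]))
o=ctrl.get_obs();p=cams.camera("wrist")
r,g,b=[p["color"][:,:,i].astype(int) for i in range(3)]
m=(r>120)&(r-b>120)&(g<r*0.62)
for c,a in blobs(0,m,60):print(c,a,at_z(p,c,.05,o).round(4),at_z(p,c,.056,o).round(4))
E
```

```text
before [(array([335.56603774, 171.56603774]), np.int32(53))] [335.78851898 172.30749827]
now [(array([327.33333333, 176.7254902 ]), np.int32(51))] [327.79584676 177.74040188]
[339.3258427  193.71910112] 89 [ 0.4902 -0.3164  0.05  ] [ 0.4888 -0.3167  0.056 ]
```

The knob height matches seated: its offset from the prediction is -0.7 px before and -1.0 px now, where 9 mm would be 2 px. Carrot tops are at (344,204) and (284,175).

```bash
python3 - <<'E'
from h import *
o=ctrl.get_obs();p=cams.camera("wrist")
im=p["color"]; hsv=cv2.cvtColor(im,cv2.COLOR_RGB2HSV)
print(hsv[204,344],hsv[175,284],hsv[150,300],hsv[230,330])
m=(hsv[:,:,0]<14)&(hsv[:,:,1]>180)&(hsv[:,:,2]>120)
for c,a in blobs(0,m,60):print(c,a,at_z(p,c,.05,o).round(4))
for uv in((344,204),(284,175)): print(at_z(p,uv,.056,o).round(4),at_z(p,uv,.05,o).round(4))
print(o["eef_pos"])
cv2.imwrite("pics/k.png",cv2.resize(im[110:270,250:390,::-1],None,fx=4,fy=4))
E
```

```text
[ 17 168 247] [ 19 159 247] [ 21 100 246] [ 23  88 247]
[290.39344262 164.45901639] 61 [ 0.4572 -0.3708  0.05  ]
[341.37894737 192.8       ] 95 [ 0.4891 -0.3143  0.05  ]
[ 0.5005 -0.3115  0.056 ] [ 0.5022 -0.3111  0.05  ]
[ 0.4678 -0.3774  0.056 ] [ 0.4689 -0.3782  0.05  ]
[ 0.47034691 -0.3347404   0.43187878]
```

View pics/k.png

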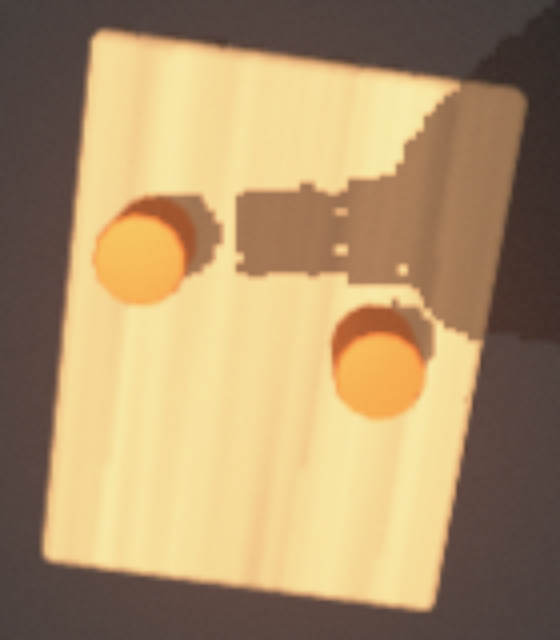

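```bash
python3 -m handwheel '[{"offset":[-0.029,0.0235,0.04],"spin":0,"grip":0.6},{"offset":[-0.029,0.0235,0.1],"spin":0,"grip":0.6},{"offset":[-0.029,0.0235,0.16],"spin":0,"grip":0.6},{"offset":[-0.029,0.0235,0.2],"spin":0,"grip":0.6},{"offset":[-0.029,0.0235,0.222],"spin":0,"grip":0.6},{"offset":[-0.029,0.0235,0.222],"spin":0,"grip":0.6},{"offset":[-0.029,0.0235,0.222],"spin":0,"grip":0.3},{"offset":[-0.029,0.0235,0.222],"spin":0,"grip":0},{"offset":[-0.029,0.0235,0.222],"spin":0,"grip":0},{"offset":[-0.029,0.0235,0.222],"spin":0,"grip":0},{"offset":[-0.029,0.0235,0.222],"spin":0,"grip":0}]'
python3 - <<'E'
from h import *
o=ctrl.get_obs();p=cams.camera("wrist");print(o["time_s"],o["eef_pos"],o["wrist_force"],o["opening"])
cv2.imwrite("pics/l.png",p["color"][:,:,::-1])
E
```

```text
time_s: 13.65
eef_pos: [0.4999, -0.3123, 0.2116]
eef_rot: [0.001, -0.0, 1.0, -0.001]
wrist_force: [-0.7, 0.1, 5.8]
opening: 0.281
13.65 [ 0.49989826 -0.31226434  0.21157251] [-0.67007224  0.12355479  5.80530255] 0.28075741257619136
```

View pics/l.png

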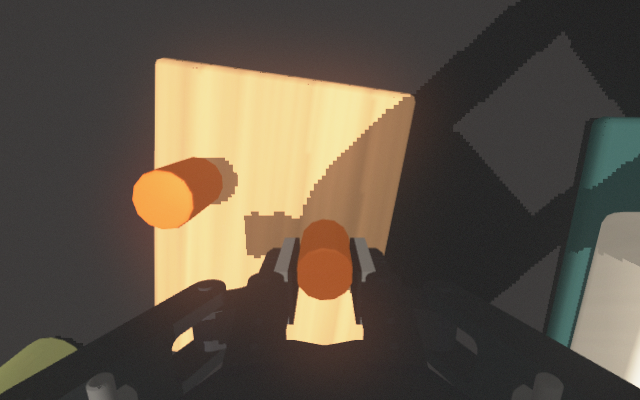

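The carrot is held at (325,274) with opening 0.28. Next I lift and go to just above the hopper.

```bash
python3 - <<'E'
from h import *
o=ctrl.get_obs();p=cams.camera("wrist")
print("carrot2",at_z(p,(163,199),.056,o))
E
python3 -m handwheel '[{"offset":[0,0,-0.03],"spin":0,"grip":0},{"offset":[0,0,-0.09],"spin":0,"grip":0},{"offset":[0,0.01,-0.15],"spin":0,"grip":0},{"offset":[-0.01,0.04,-0.205],"spin":0,"grip":0},{"offset":[-0.041,0.203,-0.225],"spin":0,"grip":0},{"offset":[-0.041,0.203,-0.225],"spin":0,"grip":0},{"offset":[-0.041,0.203,-0.225],"spin":0,"grip":0},{"offset":[-0.041,0.203,-0.225],"spin":0,"grip":0},{"offset":[-0.041,0.203,-0.225],"spin":0,"grip":0},{"offset":[-0.041,0.203,-0.225],"spin":0,"grip":0}]'
python3 - <<'E'
from h import *
o=ctrl.get_obs();p=cams.camera("wrist");print(o["time_s"],o["eef_pos"],o["wrist_force"],o["opening"])
cv2.imwrite("pics/m.png",p["color"][:,:,::-1])
for f in(landmark_of,boxes_of):
  t="hopper_mouth";print(t,[(np.round(d["uv"]),round(d["confidence"],2),np.round(at_z(p,d["uv"],Z[t],o)[:2],4)) for d in f(p,t)[:3]])
p=cams.camera("scene");cv2.imwrite("pics/m2.png",cv2.resize(p["color"][120:260,200:370,::-1],None,fx=4,fy=4))
E
```

```text
carrot2 [ 0.4670102  -0.37654886  0.056     ]
time_s: 15.0
eef_pos: [0.54, -0.1098, 0.4344]
eef_rot: [-0.0, 0.001, 1.0, -0.0]
wrist_force: [-0.7, 0.4, -0.2]
opening: 0.277
15.0 [ 0.53997659 -0.10977898  0.43444408] [-0.69703399  0.44083676 -0.20872857] 0.27697953610852055
hopper_mouth [(array([321., 211.]), 0.87, array([ 0.5398, -0.1106])), (array([324., 256.]), 0.3, array([ 0.5743, -0.1089]))]
hopper_mouth [(array([432., 161.]), 0.75, array([ 0.5045, -0.0347])), (array([ 83., 110.]), 0.26, array([ 0.4696, -0.2687]))]
```

View pics/m.png

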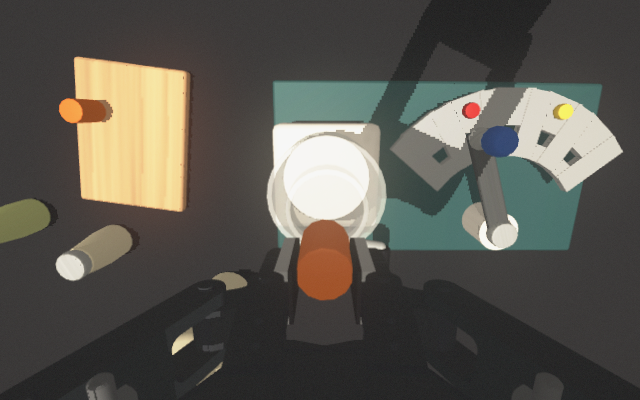

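View pics/m2.png

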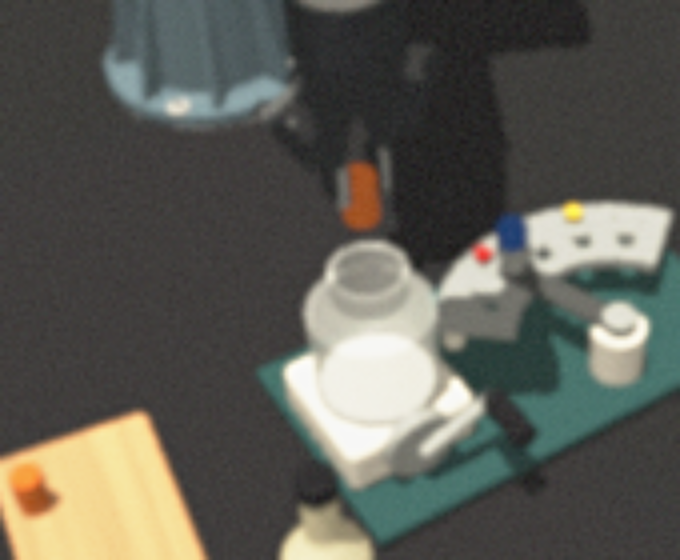

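```bash
python3 - <<'E'
from h import *
o=ctrl.get_obs();p=cams.camera("wrist");im=p["color"][:,:,::-1].copy()
big=cv2.resize(im[110:300,250:400],None,fx=4,fy=4,interpolation=cv2.INTER_CUBIC); b2=big.copy()
for r,col in((.026,(0,0,255)),(.030,(0,255,0))):
  for t in np.linspace(0,2*np.pi,60):
    q=(proj(p,[.540+r*np.cos(t),-.1095+r*np.sin(t),.185],o)-[250,110])*4
    cv2.circle(b2,tuple(int(v) for v in q),1,col,-1)
cv2.imwrite("pics/n.png",np.hstack([cv2.resize(big,(400,507)),cv2.resize(b2,(400,507))]))
p=cams.camera("scene");im=p["color"][:,:,::-1].copy();b2=cv2.resize(im[150:240,260:330],None,fx=6,fy=6,interpolation=cv2.INTER_CUBIC);b3=b2.copy()
for r,col in((.026,(0,0,255)),(.030,(0,255,0))):
  for t in np.linspace(0,2*np.pi,60):
    q=(proj(p,[.540+r*np.cos(t),-.1095+r*np.sin(t),.185])-[260,150])*6
    cv2.circle(b3,tuple(int(v) for v in q),1,col,-1)
cv2.imwrite("pics/n2.png",cv2.resize(np.hstack([b2,b3]),(790,508)))
E
```

```text
(no output)
```

View pics/n.png

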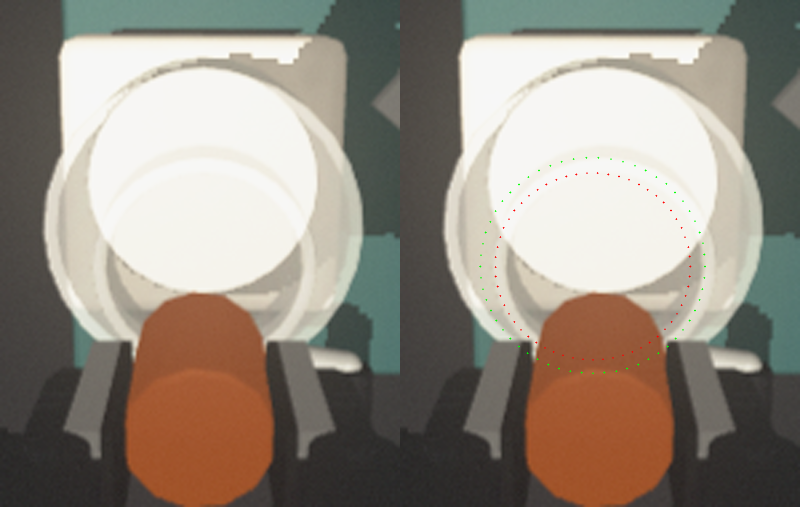

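View pics/n2.png

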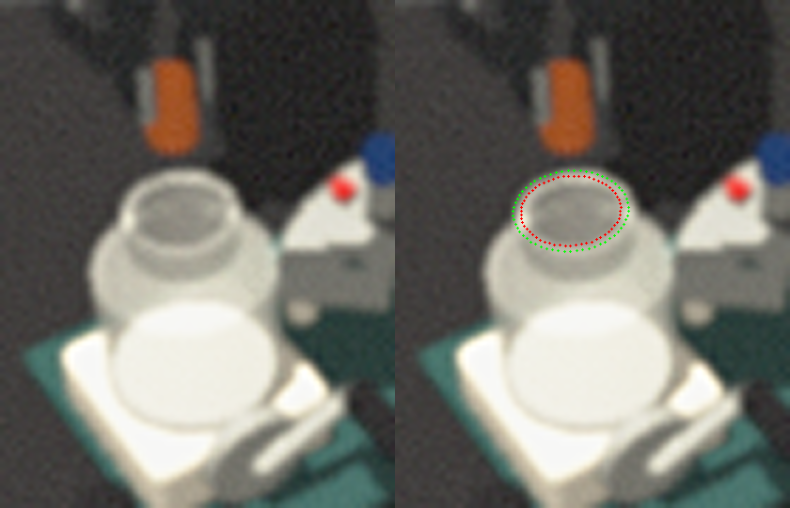

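The actual rim is about 3 mm towards +y and 2–3 mm towards -x of my overlay, so I take the mouth at (0.538, -0.107). I descend so the carrot's end is inside the neck.

```bash
python3 -m handwheel '[{"offset":[0.002,0.003,0.02],"spin":0,"grip":0},{"offset":[0.002,0.003,0.045],"spin":0,"grip":0},{"offset":[0.002,0.003,0.069],"spin":0,"grip":0},{"offset":[0.002,0.003,0.069],"spin":0,"grip":0},{"offset":[0.002,0.003,0.069],"spin":0,"grip":0}]'
python3 - <<'E'
from h import *
o=ctrl.get_obs();p=cams.camera("wrist");print(o["time_s"],o["eef_pos"],o["wrist_force"],o["opening"])
cv2.imwrite("pics/o.png",p["color"][:,:,::-1])
p=cams.camera("scene");cv2.imwrite("pics/o2.png",cv2.resize(p["color"][150:240,250:340,::-1],None,fx=6,fy=6))
E
```

```text
time_s: 15.92
eef_pos: [0.5385, -0.1059, 0.3667]
eef_rot: [0.001, 0.0, 1.0, -0.0]
wrist_force: [-0.1, 0.1, -0.1]
opening: 0.275
15.925 [ 0.53853984 -0.10589421  0.36667646] [-0.05837255  0.14192788 -0.06638297] 0.27542673142388374
```

View pics/o.png

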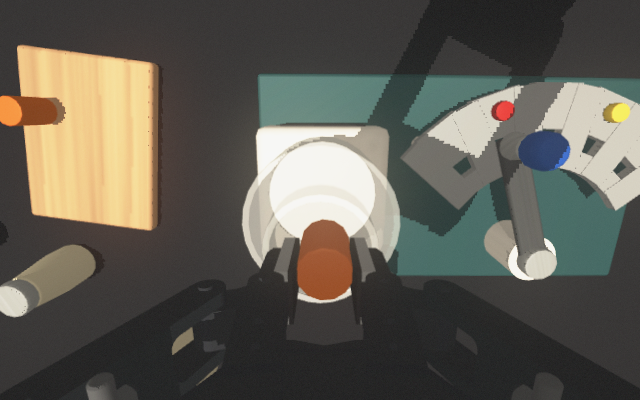

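View pics/o2.png

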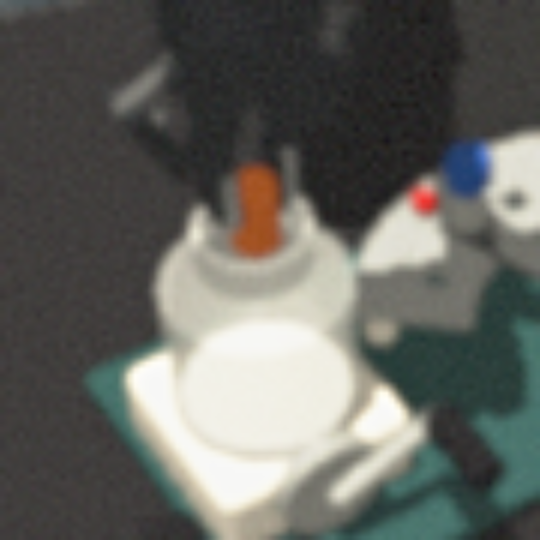

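The carrot's end is inside the neck with no contact force. I release it and rise.

```bash
python3 -m handwheel '[{"offset":[0,0,0],"spin":0,"grip":0.6},{"offset":[0,0,0],"spin":0,"grip":0.6},{"offset":[0,0,-0.005],"spin":0,"grip":0.6},{"offset":[0,0,-0.03],"spin":0,"grip":0.6},{"offset":[0,0,-0.075],"spin":0,"grip":0.6},{"offset":[0,0,-0.075],"spin":0,"grip":0.6}]'
python3 - <<'E'
from h import *
o=ctrl.get_obs();p=cams.camera("wrist");print(o["time_s"],o["eef_pos"],o["wrist_force"],o["opening"])
cv2.imwrite("pics/q.png",p["color"][:,:,::-1])
print(delta([.467,-.376,.44],np.pi))
E
```

```text
time_s: 16.77
eef_pos: [0.5391, -0.106, 0.4455]
eef_rot: [0.004, -0.0, 1.0, -0.002]
wrist_force: [0.2, -0.7, 0.8]
opening: 0.6
16.775 [ 0.5391099  -0.1059815   0.44547217] [ 0.18993363 -0.66328477  0.77789891] 0.6004913751518889
(array([ 0.0716, -0.2702,  0.0033]), np.float64(0.0020188227866073357))
```

View pics/q.png

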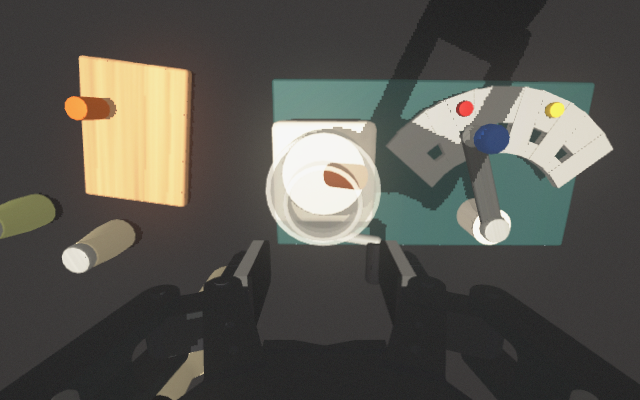

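Carrot 1 is lying inside the hopper (342,177). Now carrot 2.

```bash
python3 -m handwheel '[{"offset":[0.013,-0.05,0],"spin":0,"grip":0.6},{"offset":[0.071,-0.27,0],"spin":0,"grip":0.6},{"offset":[0.071,-0.27,0],"spin":0,"grip":0.6},{"offset":[0.071,-0.27,0],"spin":0,"grip":0.6},{"offset":[0.071,-0.27,0.01],"spin":0,"grip":0.6},{"offset":[0.071,-0.27,0.06],"spin":0,"grip":0.6},{"offset":[0.071,-0.27,0.12],"spin":0,"grip":0.6},{"offset":[0.071,-0.27,0.14],"spin":0,"grip":0.6},{"offset":[0.071,-0.27,0.14],"spin":0,"grip":0.6},{"offset":[0.071,-0.27,0.14],"spin":0,"grip":0.6}]'
python3 - <<'E'
from h import *
o=ctrl.get_obs();p=cams.camera("wrist");print(o["time_s"],o["eef_pos"],o["wrist_force"],o["opening"])
cv2.imwrite("pics/r.png",p["color"][:,:,::-1])
print(delta([.467,-.376,.2095],np.pi), proj(p,[.467,-.376,.056],o))
E
```

```text
time_s: 18.08
eef_pos: [0.468, -0.3763, 0.3032]
eef_rot: [0.001, -0.0, 1.0, -0.002]
wrist_force: [0.7, -0.1, 0.5]
opening: 0.601
18.075 [ 0.46804269 -0.3763139   0.30320423] [ 0.74856037 -0.08905509  0.4991633 ] 0.6012378308167395
(array([0.0013, 0.0007, 0.094 ]), np.float64(0.021720885111672375)) [323.75219651 209.52751634]
```

View pics/r.png

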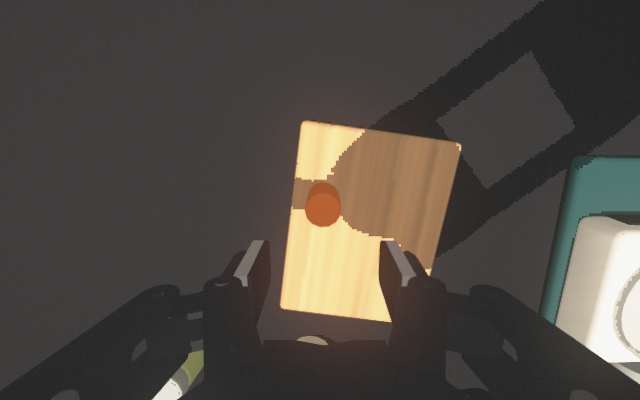

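The carrot 2 top is at (323,209), exactly as predicted. I descend and grip.

```bash
python3 -m handwheel '[{"offset":[0.001,0.001,0.04],"spin":0,"grip":0.6},{"offset":[0.001,0.001,0.075],"spin":0,"grip":0.6},{"offset":[0.001,0.001,0.092],"spin":0,"grip":0.6},{"offset":[0.001,0.001,0.092],"spin":0,"grip":0.6},{"offset":[0.001,0.001,0.092],"spin":0,"grip":0.3},{"offset":[0.001,0.001,0.092],"spin":0,"grip":0},{"offset":[0.001,0.001,0.092],"spin":0,"grip":0},{"offset":[0.001,0.001,0.092],"spin":0,"grip":0},{"offset":[0.001,0.001,0.092],"spin":0,"grip":0}]'
python3 - <<'E'
from h import *
o=ctrl.get_obs();p=cams.camera("wrist");print(o["time_s"],o["eef_pos"],o["wrist_force"],o["opening"])
cv2.imwrite("pics/s.png",p["color"][:,:,::-1])
print(delta([.538,-.107,.435],np.pi))
E
```

```text
time_s: 19.25
eef_pos: [0.4669, -0.3754, 0.2109]
eef_rot: [0.001, -0.0, 1.0, -0.001]
wrist_force: [-0.5, 1.5, 7.0]
opening: 0.279
19.25 [ 0.46690214 -0.37544497  0.210879  ] [-0.51555539  1.45972239  6.95655733] 0.27942815313741415
(array([-0.0716,  0.2678, -0.2247]), np.float64(-0.0002756766658957348))
```

View pics/s.png

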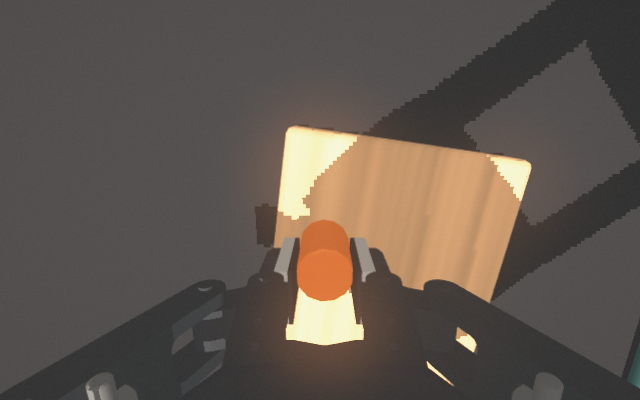

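Carrot 2 is gripped at (325,275). Next I carry it to the hopper.

```bash
python3 -m handwheel '[{"offset":[0,0,-0.03],"spin":0,"grip":0},{"offset":[0,0,-0.09],"spin":0,"grip":0},{"offset":[0,0.01,-0.15],"spin":0,"grip":0},{"offset":[-0.01,0.04,-0.205],"spin":0,"grip":0},{"offset":[-0.0715,0.268,-0.225],"spin":0,"grip":0},{"offset":[-0.0715,0.268,-0.225],"spin":0,"grip":0},{"offset":[-0.0715,0.268,-0.225],"spin":0,"grip":0},{"offset":[-0.0715,0.268,-0.225],"spin":0,"grip":0},{"offset":[-0.0715,0.268,-0.225],"spin":0,"grip":0},{"offset":[-0.0715,0.268,-0.225],"spin":0,"grip":0},{"offset":[-0.0715,0.268,-0.225],"spin":0,"grip":0},{"offset":[-0.0715,0.268,-0.225],"spin":0,"grip":0}]'
python3 -m handwheel '[{"offset":[0,0,0.02],"spin":0,"grip":0},{"offset":[0,0,0.045],"spin":0,"grip":0},{"offset":[0,0,0.069],"spin":0,"grip":0},{"offset":[0,0,0.069],"spin":0,"grip":0},{"offset":[0,0,0.069],"spin":0,"grip":0}]'
python3 - <<'E'
from h import *
o=ctrl.get_obs();p=cams.camera("wrist");print(o["time_s"],o["eef_pos"],o["wrist_force"],o["opening"])
a=p["color"][:,:,::-1]
p=cams.camera("scene");cv2.imwrite("pics/t.png",np.hstack([cv2.resize(a,(440,275)),cv2.resize(p["color"][150:240,250:340,::-1],(275,275))]))
E
```

```text
time_s: 20.8
eef_pos: [0.5375, -0.1078, 0.4335]
eef_rot: [-0.0, 0.001, 1.0, -0.0]
wrist_force: [-0.6, -0.3, -0.9]
opening: 0.279
time_s: 21.42
eef_pos: [0.538, -0.1072, 0.3656]
eef_rot: [0.0, 0.0, 1.0, -0.0]
wrist_force: [0.1, -0.1, 0.1]
opening: 0.273
21.425 [ 0.53797553 -0.10721392  0.36560178] [ 0.05103052 -0.13390695  0.07587276] 0.2729507026802644
```

View pics/t.png

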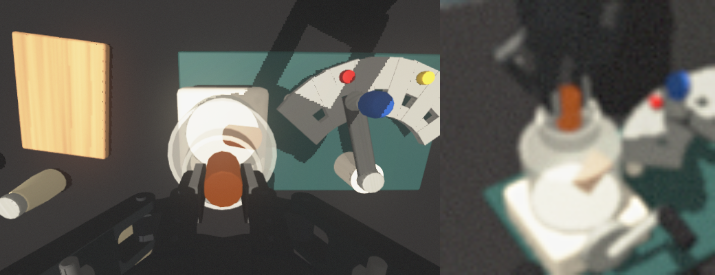

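Carrot 2 is in the neck, with carrot 1 lying below. I release it, rise clear, and back off.

```bash
python3 -m handwheel '[{"offset":[0,0,0],"spin":0,"grip":0.6},{"offset":[0,0,0],"spin":0,"grip":0.6},{"offset":[0,0,-0.005],"spin":0,"grip":0.6},{"offset":[0,0,-0.03],"spin":0,"grip":0.6},{"offset":[0,0,-0.075],"spin":0,"grip":0.6},{"offset":[0.03,0,-0.1],"spin":0,"grip":0.6},{"offset":[0.06,0,-0.12],"spin":0,"grip":0.6},{"offset":[0.06,0,-0.12],"spin":0,"grip":0.6},{"offset":[0.06,0,-0.12],"spin":0,"grip":0.6}]'
python3 - <<'E'
from h import *
o=ctrl.get_obs();p=cams.camera("wrist");print(o["time_s"],o["eef_pos"],o["wrist_force"],o["opening"])
cv2.imwrite("pics/u.png",p["color"][:,:,::-1])
p=cams.camera("scene");cv2.imwrite("pics/u2.png",cv2.resize(p["color"][130:320,160:450,::-1],None,fx=2.7,fy=2.7))
im=p["color"];print([(c,a) for c,a in blobs(0,masks(im)["blue"]&(np.arange(640)[None]<380))],proj(p,[.497,.051,.107]))
E
```

```text
time_s: 22.65
eef_pos: [0.4778, -0.1066, 0.4847]
eef_rot: [0.0, 0.0, 1.0, -0.0]
wrist_force: [-0.1, 0.0, -1.2]
opening: 0.6
22.65 [ 0.47781805 -0.106641    0.48469182] [-0.10381855  0.01082153 -1.17871138] 0.5996859016206846
[(array([327.51111111, 177.08888889]), np.int32(45))] [327.79584676 177.74040188]
```

View pics/u.png

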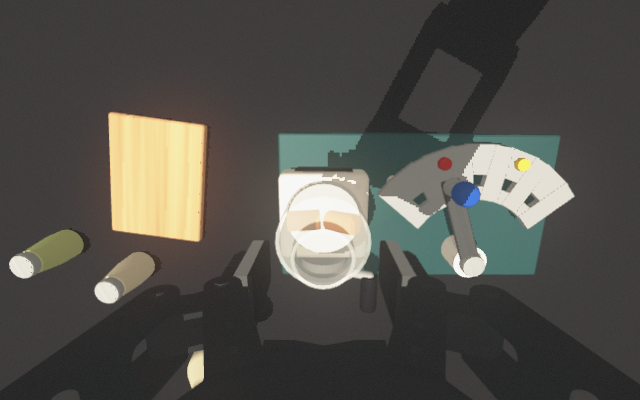

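View pics/u2.png

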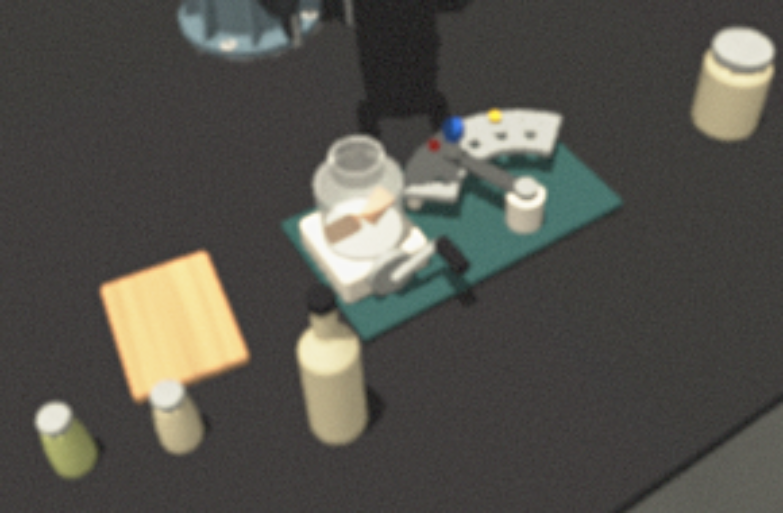

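Both carrots are in the hopper (342,228 and 378,205 in the scene crop). The knob height matches its seated start (offset -0.65 px against -0.74 px), and the bystanders are standing. Handing in.

```bash
python3 - <<'E'
from bench import ctrl
print(ctrl.hand_in(), ctrl.get_obs()["time_s"])
E
```

```text
the job is handed in; nothing more can be done
the job is handed in; nothing more can be done
```

The job is handed in: the lever sits in the red-marked hole with its pin down, and both carrot pieces are in the hopper. The run took about 23 s of the 64 s allowed.

**Lever:** I pulled the blue knob up about 14 mm, swung the lever 20° counterclockwise to the red stud, lowered it and let go. In the last pictures the lever lines up with the red stud. The knob's height in the scene camera matches its seated start, about 0.7 px from the prediction both times. One mid-run reading was 1.0 px off. An unseated pin would show about 2 px.

**Carrots:** I lowered each piece into the neck and released it there, one after the other. The final scene picture shows two orange pieces in the hopper and an empty board.

**Bystanders and limits:** The bottle, shakers and jar are standing and look unmoved by eye; I did not re-measure their positions. The largest wrist force I read, only at the ends of moves, was about 7 N.

**Disagreements:** The networks missed some points and mislabelled others, so I checked their results against colour blobs and the given dimensions. Estimates of the hopper mouth differed by 3–6 mm, well within the neck's 13 mm clearance.

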